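# Pin the tail shoe of a sash cramp in its next hole

### The arm

A 7-joint arm with a two-finger parallel gripper is mounted at the origin on a cart in front of the work surface, level with it; the furniture and walls round the work are solid. World frame = base frame: x ahead of the robot, y to its left, z up, the work surface at z = 0. Lengths are in m, angles in rad, forces in N, time in s.
With the tool pointing down it reaches from about 0.4 to 0.85 m from the base axis. Payload 10.4 kg.
Tool frame: the origin (TCP) lies at the very end of the fingers, on their centre line; the grasp point (between the pads) lies grasp_offset behind it (grasp_offset is the distance from the TCP to the grasp point, in m); z points along the fingers, y is the line along which they close (so a half turn about z gives the same grasp; the last joint's range is limited). The gripper opens to 87 mm and grips with 3 to 60 N. Pads are 19 mm wide; open, the fingers measure 117 mm over their backs; the gripper's body (75 mm by 190 mm) begins 51 mm behind the grasp point.
Start: joints at [1.26, 0.332, -0.065, 1.46, 0.022, 1.35, -0.088], TCP at [0.177, -0.599, 0.183] pointing down, gripper open.
Joint ranges: [-2.6, 2.6], [-0.5, 2.12], [-1.47, 1.34], [0.16, 2.42], [-1.27, 4.41], [0.06, 2.06], [-2.6, 2.6]. Speed limits (rad/s): [2.22, 2.22, 2.79, 2.79, 3.14, 3.14, 3.14].

### API

Orientations are given as [roll, pitch, yaw] about the fixed x, y, z axes, in that order (R = Rz(yaw) Ry(pitch) Rx(roll)).
In Python, from cell import sense, read_camera, finish_job, grasp_offset gives the robot as it stands.
- The arm moves only by the tool carry_out, never from a script. Its arguments are lists of equal length, an entry for each row: "claw": the opening, from -1 (shut) to 1 (fully open); "linear": the shift along the world's x, y, z as a fraction of full scale, a list of three; "turn": the turn about the world's z as a fraction of full scale. A call has 1 to 12 rows; each row shifts and turns the commanded pose from where the row before left it; what a row does not reach is not made up. Full scale, the value 1, is 8 cm for a shift and 45 degrees for a turn. A row lasts 1/10 s, in which the tool goes at most 50 mm and 8.59 degrees, less where a joint would pass 70% of its speed; a pose out of reach is approached as far as the arm can. A call with a number of a shift or a turn outside -1 to 1 is refused whole. A call with a gripper value outside its range is refused whole. The fingers move at their own pace and stop on an object; the grip force is fixed at half the most. Time passes only in rows, so rows that do not move let the fingers close. It gives the time, the measured TCP pose, the force, the opening and the grip force at its end, in the units of the state.
- sense(): the state, without advancing time (a new reading comes with each control period).
- read_camera(name): name is "scene" or "top"; returns a dict with "image" (400x640x3 uint8, blue, green, red), "K" (3x3 intrinsics, pixels), "position" and "orientation" of the camera in the world. Camera axes: x right, y down, z forward; pixel columns grow to the right and rows downward; lengths in m; the calibration is good to about 2 mm. A picture is of the moment at which its call begins. There is no depth.
- finish_job(): hands the job in; it is judged then, once.
The state is a dict: "clock": time; "qpos": joint angles; "joint_vel": joint speeds; "tau": joint torques, N m; "tool_pos": TCP position; "eef_rot": TCP orientation; "wrist_force": force on the tool from outside, world axes, zero at the start; "wrist_torque": the same for the moment, N m; "grip_width": finger opening in m; "gripper_force": force on a finger pad.
Only numpy, scipy, OpenCV 4.12 (cv2) and the standard library are available. Lean on these libraries where they do the work, as an engineer would, in place of code of your own. Each camera call takes 0.05 s, during which the arm holds its last target. There are 200 camera calls.

### The job

Set this sash cramp for the three strips laid across its bar. Take the steel pin out of the drilled block and put its end down through the eye of the loose sliding shoe so that the tip rests on the bar; then, keeping the tip on the bar, slide the shoe towards the strips until the pin drops into the bar's next hole, hidden under the shoe. Leave the pin fully home, collar down on the shoe, and do not knock the tape measure about.

Things in the scene. Friction and masses are not known exactly. Their poses are not given: they have to be found in the camera images.
- pin: Loose steel pin, 96 mm tall, 0.15 kg, upright in the block at the start. Origin on its axis under its collar, z towards the grip. Below: round shank, 9 mm in diameter, 45 mm long, the last 9 mm tapering to 4.4 mm. Above: collar 20 mm in diameter, 5 mm thick, then a round knurled grip 16 mm in diameter, from 5 to 51 mm above the origin; grip it from any side.
- pin_tip (a point): The lower end of the pin's shank, on its axis, 45 mm below the pin's origin.
- pin_block: Pale wooden block, fixed, 70 x 110 x 50 mm high, drilled with five holes; the pin stands in the middle one (11.5 mm, right through), its collar on the block's top. Origin at the centre of the underside.
- cramp: Sash cramp, fixed. Origin on the bench under the bar; y runs along the bar from tail to screw, z up. Flat steel bar 40 mm wide, 10 mm thick on two wooden bearers, its top at z = 40 mm, from y = -205 to +215 mm, with 12 mm holes right through every 75 mm on its centre line. Screw and tommy bar at the +y end, up to 92 mm high, reach y = 272 mm.
- strip_1: The middle one of three dark wooden strips, each 45 x 220 x 20 mm, that lie fixed side by side across the bar (from y = -10 to +126 mm of the cramp), tops 60 mm above the bench. Origin at the centre of its underside.
- shoe: Grey sliding shoe of the cramp, a saddle 62 mm wide, axes as the cramp's, origin at the eye's mouth. It reaches 24 mm behind the eye (-y) and 58 mm ahead (+y); from 26 mm ahead, ribs and a jaw rise up to 24 mm above the eye's mouth. It slides along the bar with a little over 1 N of friction, dragged by a pin held in the eye, and stops where its jaw meets the strips.
- shoe_eye (a point): Mouth of the eye, the upright 12 mm hole (2 mm chamfer) in the shoe's flat top, 53 mm above the bench; y along the bar towards the strips. A tip on the bar is 13 mm below it, the tip of a pin fully home 45 mm. The next bar hole is hidden under the shoe, 20 to 45 mm in +y from where the eye starts; its exact place must be felt for.
- tape_measure: Yellow tape measure, a loose bystander, 35 x 83 x 64 mm, standing on the bench beside the cramp, behind the shoe as the robot sees it. Origin at the centre of its underside.

How it is judged:
On the way, in this order (a step that is already met when the one before it is completed fails the run):
1. The pin's end is through the eye of the shoe and its tip rests on the bar (horizontal distance between pin_tip and shoe_eye below 0.006 m and z of pin_tip in the frame of shoe_eye between -0.017 and -0.009 m and contact force between pin and cramp above 0.2 N), for 0.1 s.
2. The shoe has been slid along for 8 mm or more with the pin's tip still on the bar (distance of shoe_eye from where it was at the start of the episode above 0.008 m and horizontal distance between pin_tip and shoe_eye below 0.006 m and z of pin_tip in the frame of shoe_eye between -0.017 and -0.009 m), for 0.05 s.
At the end, for the whole second after the job is handed in: The pin stands upright (within 0.15 rad) and at rest through the eye of the shoe and the bar's next hole towards the strips, its collar within 5 mm of the top of the shoe (z of pin_tip in the frame of shoe_eye below -0.04 m and horizontal distance between pin_tip and shoe_eye below 0.008 m and angle between pin's own z axis and vertical below 0.15 rad and y of shoe_eye in the frame of cramp above -0.09 m and linear speed of pin below 0.02 m/s); the robot touches nothing.
It fails at once if the tape measure is moved by more than 50 mm (distance of tape_measure from where it was at the start of the episode above 0.05 m).
It also fails if it takes over 58 s, if anything falls off the work surface, if the arm or the gripper's body presses on something with over 40 N, if the wrist force passes 120 N, or if a joint passes its speed limit or range.

## Working session

There is one attempt and no reset: what is moved stays moved. The work goes in short steps, Python scripts to look and compute and a tool call to move; the robot and the scene stay as the last step left them, time stands still between calls to the robot, and variables do not carry over. Pictures are saved under pics/ and viewed, at most 10 in all, crops included, and the job is handed in when it is done.

Besides the shell and the picture viewer there is one more tool, called as name(argument=value, ...) on one line, values as JSON. carry_out: Moves the arm, as the interface text tells. Its arguments: {"type":"object","properties":{"claw":{"type":"array","items":{"type":"number"}},"linear":{"type":"array","items":{"type":"array","items":{"type":"number"}}},"turn":{"type":"array","items":{"type":"number"}}},"required":["claw","linear","turn"]}

```bash
mkdir -p pics; ls
cat > h.py <<'E'
import numpy as np, cv2
from scipy.spatial.transform import Rotation as R
from cell import sense, read_camera, finish_job, grasp_offset
def rot(o):
    o=np.array(o,float)
    return o if o.shape==(3,3) else R.from_euler('xyz',o).as_matrix() if o.size==3 else R.from_quat(o).as_matrix()
def ray(c,u,v):
    d=rot(c['orientation'])@np.linalg.inv(c['K'])@np.array([u,v,1.]); return np.array(c['position']),d
def onz(c,u,v,z):
    p,d=ray(c,u,v); return p+d*(z-p[2])/d[2]
def proj(c,P):
    q=np.array(c['K'])@(rot(c['orientation']).T@(np.array(P)-np.array(c['position']))); return q[:2]/q[2]
E
python3 - <<'E'
from h import *
for n in("scene","top"):
    c=read_camera(n); cv2.imwrite(f'pics/{n}0.png',c['image']); print(n,np.round(c['K'],1).tolist(),c['position'],c['orientation'])
print(sense(),grasp_offset)
E
```

```text
pics
scene [[361.0, 0.0, 320.5], [0.0, 361.0, 204.6], [0.0, 0.0, 1.0]] [0.20755547 0.45052168 0.63164947] [-2.29690461  0.00513189 -2.5832459 ]
top [[403.6, 0.0, 325.8], [0.0, 403.6, 200.7], [0.0, 0.0, 1.0]] [ 0.48682118 -0.08369416  0.90593003] [-3.06853222 -0.00778019 -1.54172831]
{'clock': 0.1, 'qpos': array([ 1.26039302,  0.33280409, -0.06470498,  1.46085752,  0.02164731,
        1.34990649, -0.08848841]), 'joint_vel': array([-0.00120318, -0.00264075,  0.00094779, -0.00180768,  0.00028794,
        0.00209244,  0.00220433]), 'tau': array([ 1.15112605e-03, -6.24547362e+01,  2.44361674e-02, -3.90717208e+01,
       -6.13916572e-02,  3.65420384e-02,  7.22725031e-05]), 'tool_pos': array([ 0.17727069, -0.59891715,  0.18233634]), 'eef_rot': array([-3.14031800e+00,  1.02635808e-04,  2.87849280e-01]), 'wrist_force': array([-0.36098681,  0.20490789, -0.18329108]), 'wrist_torque': array([ 0.03783712, -0.00489066,  0.00620957]), 'gripper_force': 0.0, 'grip_width': 0.08683869772920956} 0.0187
```

View pics/scene0.png

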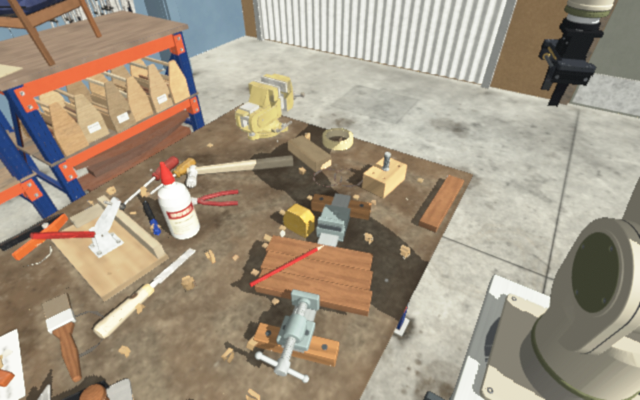

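View pics/top0.png

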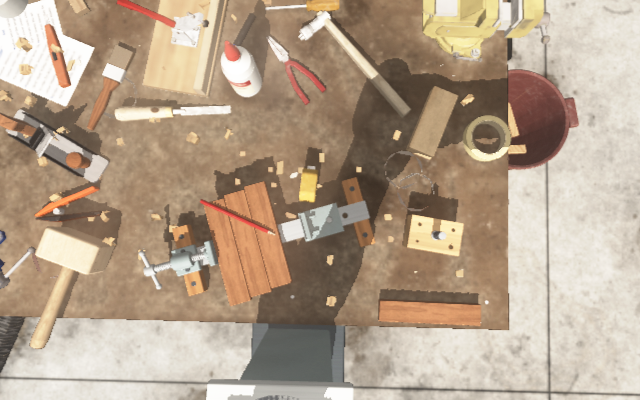

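The top view shows the block and pin at about (437,236), the shoe at about (320,222), the yellow tape at (309,183), and the strips at (248,242). In the scene view the pin is at (387,165) and the shoe at (335,215). I'll zoom in on these.

Run:
```python
from h import *
a=cv2.imread('pics/top0.png')[165:275,260:480]; b=cv2.imread('pics/scene0.png')[140:260,270:430]
a=cv2.resize(a,(792,396),interpolation=cv2.INTER_CUBIC); cv2.imwrite('pics/a.png',a)
b=cv2.resize(b,(800,600),interpolation=cv2.INTER_CUBIC); cv2.imwrite('pics/b.png',b)
```

```text
(no output)
```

View pics/a.png

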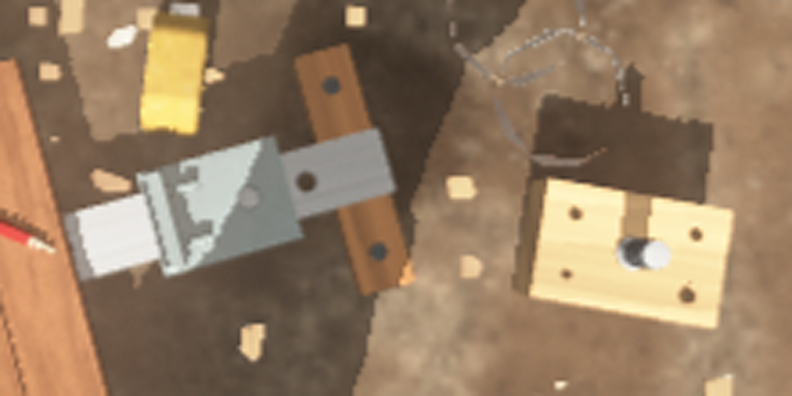

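View pics/b.png

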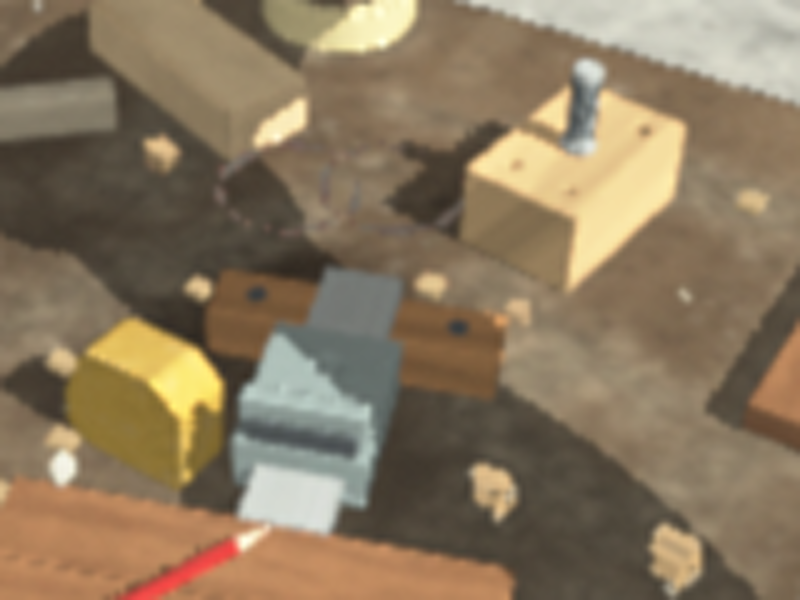

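The crops show the eye at a(250,195), the visible bar hole at a(306,181), the bar's tail corners at a(378,128) and (396,190), the pin top at a(655,253), and the block-top corners. In crop b the pin's top is at (589,70) and its collar at (580,148).

```bash
cat > m.py <<'E'
from h import *
t=read_camera('top'); s=read_camera('scene')
A=lambda u,v,z: onz(t,260+u/3.6-.36,165+v/3.6-.36,z)
B=lambda u,v,z: onz(s,270+u/5-.4,140+v/5-.4,z)
pr=lambda n,p: print(n,np.round(p,4))
hole=A(306,181,.04); eye=A(250,195,.053)
pr('hole',hole);pr('eye',eye)
pr('tail',[A(378,128,.04),A(396,190,.04)])
e=[A(275,137,.053),A(301,235,.053)]; pr('shoe back corners',e)
pr('shoe jaw top',[A(138,174,.077),A(163,275,.077)])
pr('bearer holes',[A(331,85,.03),A(378,251,.03)])
pr('pin top t',A(655,253,.101)); pr('pin top s',B(589,68,.101)); pr('collar s',B(580,144,.055))
C=[A(547,178,.05),A(734,210,.05),A(715,328,.05),A(530,296,.05)]
pr('block',C); pr('ctr',np.mean(C,0)); pr('sz',[np.linalg.norm(C[0]-C[1]),np.linalg.norm(C[1]-C[2])])
T=[A(155,15,.064),A(208,15,.064),A(192,133,.064),A(140,128,.064)];pr('tape',T)
# strips from mask
hsv=cv2.cvtColor(t['image'],cv2.COLOR_BGR2HSV); m=cv2.inRange(hsv,(3,70,90),(14,200,230)); 
m[:, :195]=0;m[:,295:]=0;m[:175]=0;m[310:]=0
m=cv2.morphologyEx(m,cv2.MORPH_CLOSE,np.ones((7,7)))
c=max(cv2.findContours(m,0,1)[0],key=cv2.contourArea); bx=cv2.boxPoints(cv2.minAreaRect(c)); 
P=np.array([onz(t,*q,.06) for q in bx]);pr('strips',P); pr('sides',np.linalg.norm(P-np.roll(P,-1,0),axis=1)); d=P-np.roll(P,-1,0); pr('ang',np.degrees(np.arctan2(d[:,1],d[:,0])))
E
python3 m.py
```

```text
hole [ 0.521  -0.1299  0.04  ]
eye [ 0.5113 -0.0965  0.053 ]
tail [[ 0.5539 -0.1721  0.04  ]
 [ 0.5172 -0.1837  0.04  ]]
shoe back corners [[ 0.5458 -0.1102  0.053 ]
 [ 0.4888 -0.127   0.053 ]]
shoe jaw top [[ 0.5207 -0.0319  0.077 ]
 [ 0.4638 -0.0481  0.077 ]]
bearer holes [[ 0.58   -0.144   0.03  ]
 [ 0.4806 -0.1748  0.03  ]]
pin top t [ 0.4844 -0.3207  0.101 ]
pin top s [ 0.4846 -0.3202  0.101 ]
collar s [ 0.4823 -0.3165  0.055 ]
block [[ 0.5265 -0.2715  0.05  ]
 [ 0.5109 -0.3822  0.05  ]
 [ 0.4415 -0.3714  0.05  ]
 [ 0.457  -0.2625  0.05  ]]
ctr [ 0.484  -0.3219  0.05  ]
sz [0.1118 0.0703]
tape [[ 0.6144 -0.0379  0.064 ]
 [ 0.6153 -0.0688  0.064 ]
 [ 0.546  -0.0616  0.064 ]
 [ 0.548  -0.0314  0.064 ]]
strips [[ 0.595   0.1885  0.06  ]
 [ 0.6013 -0.0198  0.06  ]
 [ 0.3234 -0.0294  0.06  ]
 [ 0.3178  0.1739  0.06  ]]
sides [0.2084 0.2781 0.2035 0.2776]
ang [  91.7268    1.9951  -88.4198 -176.9823]
```

carry_out(claw=[1, 1, 1, 1, 1, 1, 1, 1, 1, 1, 1, 1], linear=[[0.32, 0.29, 0], [0.32, 0.29, 0], [0.32, 0.29, 0], [0.32, 0.29, 0], [0.32, 0.29, 0], [0.32, 0.29, 0], [0.32, 0.29, 0], [0.32, 0.29, 0], [0.32, 0.29, 0], [0.32, 0.29, 0], [0.32, 0.29, 0], [0.32, 0.29, 0]], turn=[0.166, 0.166, 0.166, 0.166, 0.166, 0.166, 0.166, 0.166, 0.166, 0.166, 0.166, 0.166])

```text
clock: 1.4
tool_pos: [0.4854, -0.3199, 0.1831]
eef_rot: [3.142, 0.0, 1.858]
wrist_force: [0.5, -0.8, 0.6]
grip_width: 0.087
gripper_force: 0.0
```

carry_out(claw=[1, 1, 1, 1, 1, 1, 1, -1, -1, -1, -1, -1], linear=[[0, 0, -0.3], [0, 0, -0.3], [0, 0, -0.3], [0, 0, -0.3], [0, 0, -0.3], [0, 0, -0.025], [0, 0, 0], [0, 0, 0], [0, 0, 0], [0, 0, 0], [0, 0, 0], [0, 0, 0]], turn=[0, 0, 0, 0, 0, 0, 0, 0, 0, 0, 0, 0])

```text
clock: 2.6
tool_pos: [0.4847, -0.321, 0.0613]
eef_rot: [3.141, 0.0, 1.852]
wrist_force: [-0.5, -0.3, 0.7]
grip_width: 0.0551
gripper_force: 0.0
```

carry_out(claw=[-1, -1, -1, -1, -1, -1, -1, -1], linear=[[0, 0, 0], [0, 0, 0], [0, 0, 0], [0, 0, 0], [0, 0, 0], [0, 0, 0], [0, 0, 0], [0, 0, 0]], turn=[0, 0, 0, 0, 0, 0, 0, 0])

```text
clock: 3.4
tool_pos: [0.4846, -0.322, 0.0624]
eef_rot: [-3.141, 0.002, 1.852]
wrist_force: [-5.0, -0.1, 10.4]
grip_width: 0.0013
gripper_force: 5.4
```

Run:
```python
from h import *
a=read_camera('top')['image'][190:290,370:500]; b=read_camera('scene')['image'][110:220,330:450]
a=cv2.resize(a,(400,400*100//130),interpolation=cv2.INTER_CUBIC); 
b=cv2.resize(b,(400,367),interpolation=cv2.INTER_CUBIC)
o=np.zeros((367,800,3),np.uint8);o[:a.shape[0],:400]=a;o[:,400:]=b; cv2.imwrite('pics/c.png',o); print(sense())
```

```text
{'clock': 3.5, 'qpos': array([ 0.89585979,  0.37440328, -0.47114354,  1.70219349,  0.18800274,
        1.10857265,  0.64943976]), 'joint_vel': array([-1.83275090e-03, -3.28458467e-05, -6.40289003e-04,  1.71073938e-03,
       -8.41299887e-04, -5.42071564e-05, -1.01630604e-03]), 'tau': array([-1.49269201e+00, -5.27124310e+01, -6.47578195e+00, -3.25254035e+01,
       -5.73568325e-01, -1.24410342e+00,  6.50385176e-03]), 'tool_pos': array([ 0.48462431, -0.32195523,  0.06238335]), 'eef_rot': array([-3.14157888e+00,  1.74097268e-03,  1.85154553e+00]), 'wrist_force': array([-4.39194976,  0.14871819, 10.22114391]), 'wrist_torque': array([-0.04946657,  0.89815477,  0.0085896 ]), 'gripper_force': 5.247339793771175, 'grip_width': 0.0008539930478920692}
```

View pics/c.png

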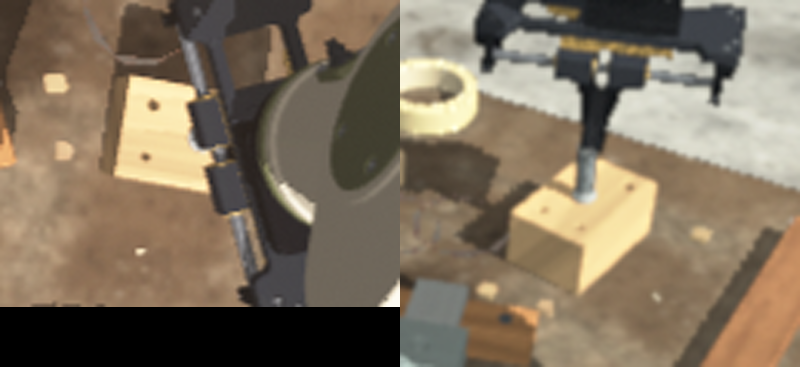

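The fingers are shut and the whole pin is still visible in front of or below them (scene crop, pin at (588,150) to (585,200)), so the pin wasn't grasped. I'll project the TCP into both views to find the offset.

Run:
```python
from h import *
s=read_camera('scene');t=read_camera('top'); T=sense()['tool_pos']
for n,P in(('tcp',T),('tcp+4',T+[0,0,.04]),('tcp+8',T+[0,0,.08]),('pintop',[.4844,-.3205,.101]),('collar',[.4844,-.3205,.055])): print(n,proj(s,P),(proj(s,P)-[330,110])*3.333+[400,0],proj(t,P),(proj(t,P)-[370,190])*3.077)
b=cv2.resize(s['image'][100:180,350:430],(600,600),interpolation=cv2.INTER_CUBIC); cv2.imwrite('pics/d.png',b)
```

```text
tcp [385.96735181 164.8967304 ] [586.53918358 182.97080242] [436.74101485 234.61843735] [205.3621027  137.29093171]
tcp+4 [387.71826311 152.4287058 ] [592.37497094 141.41487643] [442.41062968 234.8359028 ] [222.80750751 137.96007291]
tcp+8 [389.56983187 139.24391173] [598.54624964  97.46995779] [448.67334583 235.07611743] [242.07788512 138.69921332]
pintop [387.50898484 153.16013629] [591.67744646 143.85273425] [441.46818106 234.92576234] [219.90759313 138.23657072]
collar [385.50989888 167.41900833] [585.01449296 191.37755475] [435.05523362 234.67298285] [200.17495386 137.45876822]
```

View pics/d.png

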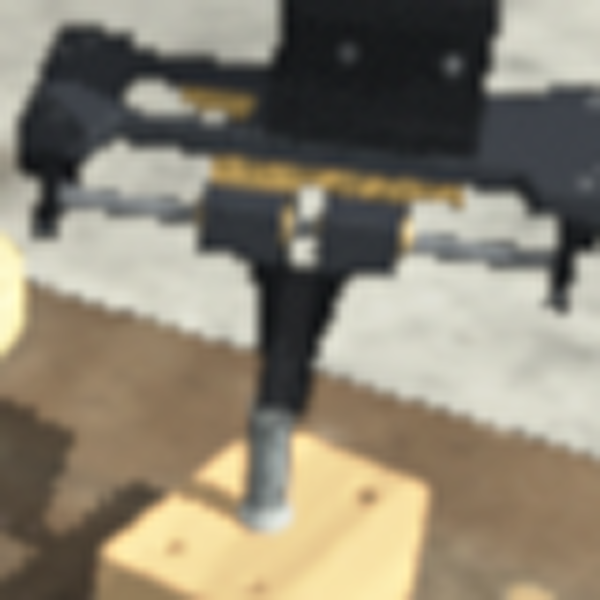

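Run:
```python
from h import *
s=read_camera('scene');t=read_camera('top')
def tri(a,b):
    p,d=ray(s,*a);q,e=ray(t,*b); k=np.linalg.lstsq(np.c_[d,-e],q-p,rcond=None)[0]; x,y=p+k[0]*d,q+k[1]*e; return np.round((x+y)/2,4),np.linalg.norm(x-y)
D=lambda u,v:(350+u/7.5-.4,100+v/7.5-.4)
C=lambda u,v:(370+u/3.077-.3,190+v/3.077-.3)
print(tri(D(248,215),C(208,120)),tri(D(368,225),C(225,187)),tri(D(305,222),C(216,153)))
print(sense()['tool_pos'])
a=cv2.resize(t['image'][205:265,400:480],(800,600),interpolation=cv2.INTER_CUBIC); cv2.imwrite('pics/e.png',a)
```

```text
(array([ 0.4947, -0.2879,  0.1875]), np.float64(0.0018241854321360993)) (array([ 0.4569, -0.2969,  0.1908]), np.float64(0.0010139223702938863)) (array([ 0.4762, -0.2923,  0.1884]), np.float64(0.0008785425887909951))
[ 0.48464807 -0.32197261  0.06239655]
```

View pics/e.png

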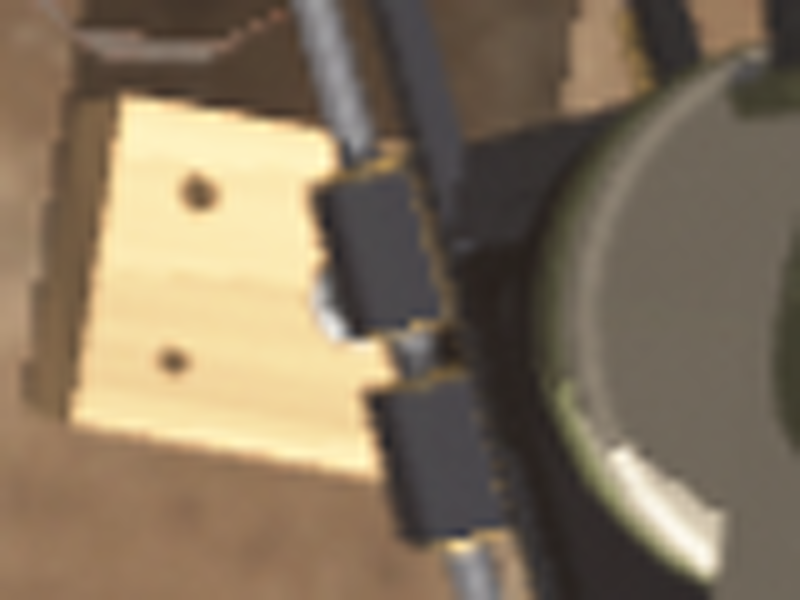

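The crop shows the carriages at (385,250) and (430,450), and the collar peeping out on the left at (330,300). I'll check where the finger ends really are by projecting the start pose into the first picture.

Run:
```python
from h import *
s=read_camera('scene'); T=np.array([.1773,-.5989,.1823]); yw=.288
y=np.array([np.sin(yw),-np.cos(yw),0])
for k in(-.05,-.0434,0,.0434,.05):
    print(k,[proj(s,T+k*y+[0,0,h]).round(1).tolist() for h in(0,.04,.08,.126)])
a=cv2.imread('pics/scene0.png')[0:120,500:640]; cv2.imwrite('pics/f.png',cv2.resize(a,(700,600),interpolation=cv2.INTER_CUBIC))
```

```text
-0.05 [[545.9, 119.9], [552.5, 105.2], [559.6, 89.6], [568.3, 70.4]]
-0.0434 [[545.4, 118.7], [552.0, 104.0], [559.0, 88.4], [567.6, 69.3]]
0 [[542.4, 110.9], [548.7, 96.5], [555.4, 81.3], [563.6, 62.6]]
0.0434 [[539.6, 103.7], [545.6, 89.5], [552.0, 74.6], [559.8, 56.4]]
0.05 [[539.2, 102.6], [545.2, 88.5], [551.5, 73.6], [559.2, 55.5]]
```

View pics/f.png

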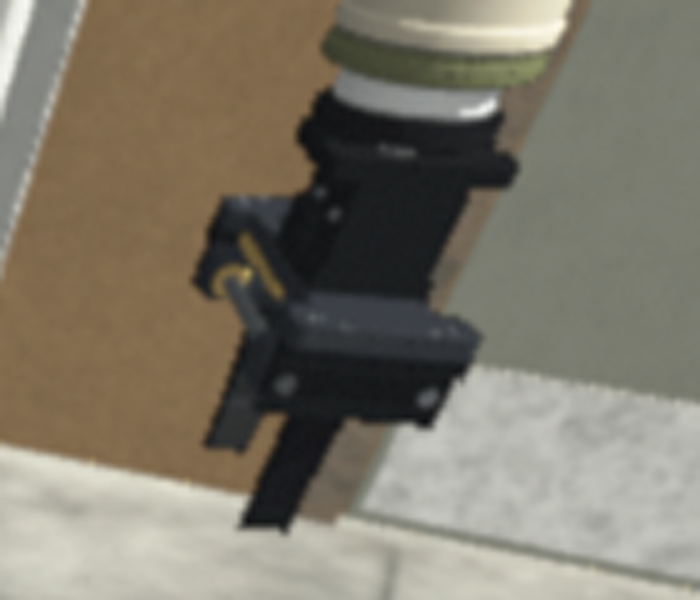

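The finger ends (553.6,105) and (545,89) match heights about 38 mm above the reported TCP. The contact on the pin top says the same: the reading was 0.0624 and the pin top is at 0.101. So the true tips sit at the reading plus 0.0385, and the gripper closed on top of the pin. I'll raise it, open it and check the pin.

carry_out(claw=[-1, -1, 1, 1, 1, 1, 1, 1, 1, 1, 1, 1], linear=[[0, 0, 0.2], [0, 0, 0.3], [0, 0, 0.3], [0, 0, 0], [0, 0, 0], [0, 0, 0], [0, 0, 0], [0, 0, 0], [0, 0, 0], [0, 0, 0], [0, 0, 0], [0, 0, 0]], turn=[0, 0, 0, 0, 0, 0, 0, 0, 0, 0, 0, 0])

```text
clock: 4.95
tool_pos: [0.4846, -0.3209, 0.1251]
eef_rot: [3.142, -0.0, 1.852]
wrist_force: [1.3, 0.0, 1.1]
grip_width: 0.072
gripper_force: 0.0
```

Run:
```python
from h import *
s=read_camera('scene');im=s['image'];cv2.imwrite('pics/s1.png',im)
ref=cv2.imread('pics/scene0.png')
def blob(im):
    h=cv2.cvtColor(im,cv2.COLOR_BGR2HSV)[148:176,372:402]
    m=((h[...,1]<70)&(h[...,2]>60)).astype(np.uint8)
    n,l,st,c=cv2.connectedComponentsWithStats(m)
    k=1+np.argmax(st[1:,4]); ys,xs=np.where(l==k); ys+=148;xs+=372
    for r in range(ys.min(),ys.max()+1,2): print(r,xs[ys==r].mean().round(1),(ys==r).sum(),end=' | ')
    print(ys.min(),ys.max())
blob(ref);blob(im); print(sense()['tool_pos'],sense()['wrist_force'],sense()['grip_width'])
```

```text
151 387.0 3 | 153 387.0 7 | 155 387.5 8 | 157 387.5 6 | 159 386.5 6 | 161 386.5 6 | 163 386.5 6 | 165 386.0 5 | 167 385.0 7 | 169 385.5 8 | 151 170
151 386.5 4 | 153 387.0 7 | 155 387.0 7 | 157 386.5 6 | 159 386.5 6 | 161 386.0 5 | 163 386.0 5 | 165 386.0 5 | 167 385.0 7 | 169 385.0 7 | 151 170
[ 0.48461945 -0.32091833  0.12507939] [1.62301966 0.06756015 0.33032686] 0.07664248536753451
```

The pin is upright again and hasn't moved. Now I'll grasp it at the right height.

carry_out(claw=[1, 1, 1, 1, 1, 1, 1, -1, -1, -1, -1, -1], linear=[[0, 0, -0.25], [0, 0, -0.25], [0, 0, -0.25], [0, 0, -0.25], [0, 0, -0.25], [0, 0, -0.03], [0, 0, 0], [0, 0, 0], [0, 0, 0], [0, 0, 0], [0, 0, 0], [0, 0, 0]], turn=[0, 0, 0, 0, 0, 0, 0, 0, 0, 0, 0, 0])

```text
clock: 6.2
tool_pos: [0.4847, -0.321, 0.0229]
eef_rot: [3.141, 0.0, 1.852]
wrist_force: [-0.1, 0.6, -0.1]
grip_width: 0.0549
gripper_force: 0.0
```

carry_out(claw=[-1, -1, -1, -1, -1, -1, -1, -1], linear=[[0, 0, 0], [0, 0, 0], [0, 0, 0], [0, 0, 0], [0, 0, 0], [0, 0, 0], [0, 0, 0], [0, 0, 0]], turn=[0, 0, 0, 0, 0, 0, 0, 0])

```text
clock: 7.0
tool_pos: [0.4847, -0.3209, 0.0227]
eef_rot: [3.141, -0.0, 1.852]
wrist_force: [0.2, -0.4, -0.9]
grip_width: 0.0152
gripper_force: 30.0
```

carry_out(claw=[-1, -1, -1, -1, -1, -1, -1, -1, -1, -1, -1, -1], linear=[[0, 0, 0.33], [0, 0, 0.33], [0, 0, 0.33], [0, 0, 0.33], [0.0416, 0.35, 0], [0.0416, 0.35, 0], [0.0416, 0.35, 0], [0.0416, 0.35, 0], [0.0416, 0.35, 0], [0.0416, 0.35, 0], [0.0416, 0.35, 0], [0.0416, 0.35, 0]], turn=[0, 0, 0, 0, 0, 0, 0, 0, 0, 0, 0, 0])

```text
clock: 8.2
tool_pos: [0.5109, -0.0958, 0.1281]
eef_rot: [-3.141, -0.0, 1.852]
wrist_force: [0.1, -0.2, -1.3]
grip_width: 0.0151
gripper_force: 30.0
```

Run:
```python
from h import *
s=read_camera('scene');t=read_camera('top'); S=sense(); T=S['tool_pos']; print(T,S['eef_rot'],S['wrist_force'],S['grip_width'])
for n,h in(('tip',-.0177),('collar',.0273),('top',.078)): print(n,proj(s,T+[0,0,h]),proj(t,T+[0,0,h]))
E_=np.array([.5113,-.0965,.053]); print('eye',proj(s,E_),proj(t,E_))
cv2.imwrite('pics/s2.png',s['image']);cv2.imwrite('pics/t2.png',t['image'])
u,v=proj(s,T).astype(int); a=s['image'][v-50:v+60,u-40:u+40]; 
u2,v2=proj(t,E_).astype(int); b=t['image'][v2-40:v2+40,u2-30:u2+30]
cv2.imwrite('pics/g.png',np.hstack([cv2.resize(a,(400,550),interpolation=cv2.INTER_CUBIC),cv2.copyMakeBorder(cv2.resize(b,(400,533),interpolation=cv2.INTER_CUBIC),0,17,0,0,0)]));print(u-40,v-50,u2-30,v2-40)
```

```text
[ 0.51150855 -0.09221546  0.12835127] [ 3.14096659e+00 -1.32534935e-03  1.85821235e+00] [-0.20681961  0.04599749 -2.289184  ] 0.01511696859515389
tip [334.95049809 194.31840726] [327.37198694 217.80900767]
collar [335.39633372 178.36413545] [327.6529055  217.06506848]
top [335.94137468 158.85979113] [328.01258863 216.112542  ]
eye [335.41967034 212.09450645] [329.07978257 218.80581744]
295 138 299 178
```

View pics/g.png

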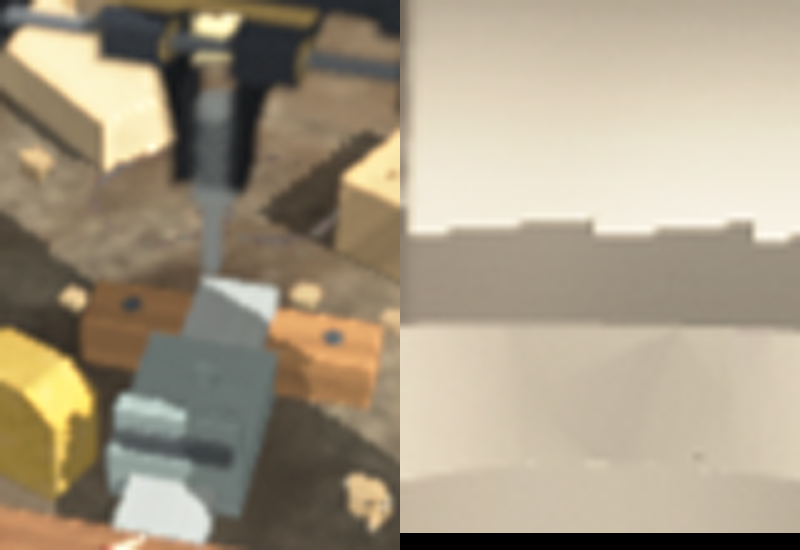

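The left crop shows the held pin with its tip at (211,275), scene pixel (336.8,192.6). The shoe's eye is at (207,368), scene pixel (336.0,211.2). The top view is blocked by the arm. I'll let the arm settle and refine the numbers.

Run:
```python
from h import *
for i in range(3): s=read_camera('scene')
S=sense(); T=S['tool_pos']; print(T,S['wrist_force'])
print('eye s',onz(s,336.0,211.2,.053), 'tip pred',proj(s,T+[0,0,-.0177]),'collar pred',proj(s,T+[0,0,.0273]))
g=cv2.cvtColor(s['image'],cv2.COLOR_BGR2GRAY); hs=cv2.cvtColor(s['image'],cv2.COLOR_BGR2HSV)
print('eye patch');print(g[204:218,328:346])
print('shank sat');print(hs[176:200,328:346,1]);print(g[176:200,328:346])
cv2.imwrite('pics/s3.png',s['image'])
```

```text
[ 0.51099804 -0.09748855  0.12807328] [-0.31088185 -0.9931581  -2.28863767]
eye s [ 0.51169989 -0.09991139  0.053     ] tip pred [336.32353511 193.20949074] collar pred [336.81981948 177.28043335]
eye patch
[[109 106 106 115 123 125 125 124 125 125 125 125 125 127 127 126 125 127]
 [112 111 111 115 118 120 121 122 122 124 126 126 126 127 126 125 126 127]
 [111 111 112 112 112 114 114 115 115 117 119 122 123 124 123 123 124 126]
 [111 111 111 111 112 112 112 112 111 112 112 114 115 115 115 117 118 122]
 [110 110 110 112 110 111 111 111 111 111 111 111 112 113 112 113 113 116]
 [110 110 110 110 112 111 112 113 112 111 111 111 111 111 112 112 113 113]
 [111 109 109 111 111 112 115 118 116 113 111 112 112 111 113 113 113 113]
 [110 110 110 111 111 114 118 121 119 117 115 112 112 112 113 113 113 113]
 [111 110 110 111 110 111 114 117 116 113 112 111 112 112 112 111 112 112]
 [111 112 110 111 108 109 113 116 113 108 106 110 112 112 111 112 112 113]
 [111 112 111 111 110 110 113 116 113 107 107 111 112 111 113 111 112 112]
 [111 112 111 110 111 111 112 114 112 110 111 113 113 113 113 112 11
[... 3069 characters left out ...]
 94  98 101 103 103 103]
 [ 92  92  91  89  88  91 102 124 129 120 100  90  92  96  97  97  98  97]
 [ 83  82  83  84  83  82  94 121 128 116  99  89  89  90  88  90  94  95]
 [ 78  79  79  81  81  81  94 126 143 147 141 131 126 117 110  98  95  95]
 [ 78  79  79  82  82  82  95 132 169 191 203 203 198 185 172 150 140 135]
 [ 82  82  82  84  83  85 100 126 145 168 202 213 219 217 213 207 205 204]
 [ 96  94  92  89  88  90 111 124 127 133 152 169 204 221 222 222 223 222]
 [ 99  97  97  96  96 104 120 126 125 123 125 133 164 201 213 221 223 222]
 [101 100  99  99 102 113 125 127 125 123 123 124 133 152 170 203 215 220]
 [103 103 103 102 106 119 125 126 125 124 125 124 124 126 132 153 170 200]]
```

The pin hangs on the tool axis: shank at column 336.1 against 336.3 predicted. The eye agrees from three cues at about (0.511,-0.096). Lowering into the eye.

carry_out(claw=[-1, -1, -1, -1, -1, -1, -1, -1], linear=[[0, 0.01, -0.2], [0, 0, -0.2], [0, 0, -0.2], [0, 0, -0.1], [0, 0, -0.06], [0, 0, -0.04], [0, 0, 0], [0, 0, 0]], turn=[0, 0, 0, 0, 0, 0, 0, 0])

```text
clock: 9.25
tool_pos: [0.5116, -0.0962, 0.0648]
eef_rot: [3.141, 0.0, 1.852]
wrist_force: [0.7, -0.4, -2.2]
grip_width: 0.0153
gripper_force: 30.0
```

carry_out(claw=[-1, -1, -1, -1, -1, -1], linear=[[0, 0, -0.04], [0, 0, -0.03], [0, 0, -0.02], [0, 0, -0.01], [0, 0, -0.01], [0, 0, 0]], turn=[0, 0, 0, 0, 0, 0])

```text
clock: 9.85
tool_pos: [0.512, -0.0963, 0.0569]
eef_rot: [3.14, 0.001, 1.852]
wrist_force: [-4.7, -0.7, 12.1]
grip_width: 0.0149
gripper_force: 30.0
```

The tip is on the bar (14 N, z as expected). I'll ease the force and start sliding.

carry_out(claw=[-1, -1, -1, -1, -1, -1, -1, -1, -1, -1, -1], linear=[[0, 0, -0.0], [0, 0, 0.012], [-0.0088, 0.03, 0], [-0.0088, 0.03, 0], [-0.0088, 0.03, 0], [-0.0088, 0.03, 0], [-0.0088, 0.03, 0], [-0.0088, 0.03, 0], [-0.0088, 0.03, 0], [-0.0088, 0.03, 0], [0, 0, 0]], turn=[0, 0, 0, 0, 0, 0, 0, 0, 0, 0, 0])

```text
clock: 10.95
tool_pos: [0.5064, -0.0777, 0.0572]
eef_rot: [3.14, 0.002, 1.852]
wrist_force: [-0.8, -4.1, 6.4]
grip_width: 0.0151
gripper_force: 30.0
```

carry_out(claw=[-1, -1, -1, -1, -1, -1], linear=[[-0.0088, 0.03, 0], [-0.0088, 0.03, 0], [-0.0088, 0.03, 0], [-0.0088, 0.03, 0], [-0.0088, 0.03, 0], [0, 0, 0]], turn=[0, 0, 0, 0, 0, 0])

```text
clock: 11.55
tool_pos: [0.5027, -0.0655, 0.0571]
eef_rot: [3.141, 0.002, 1.852]
wrist_force: [0.1, -3.4, 6.4]
grip_width: 0.0156
gripper_force: 30.0
```

carry_out(claw=[-1, -1, -1, -1], linear=[[-0.0053, 0.018, 0], [-0.0053, 0.018, 0], [-0.0053, 0.018, 0], [0, 0, 0]], turn=[0, 0, 0, 0])

```text
clock: 11.95
tool_pos: [0.5014, -0.0614, 0.057]
eef_rot: [3.141, 0.002, 1.852]
wrist_force: [-0.0, -4.4, 7.0]
grip_width: 0.0154
gripper_force: 30.0
```

carry_out(claw=[-1, -1, -1], linear=[[-0.0044, 0.015, 0], [-0.0044, 0.015, 0], [0, 0, 0]], turn=[0, 0, 0])

```text
clock: 12.25
tool_pos: [0.5007, -0.0588, 0.057]
eef_rot: [3.141, 0.001, 1.852]
wrist_force: [-0.6, -2.6, 5.4]
grip_width: 0.0154
gripper_force: 30.0
```

carry_out(claw=[-1, -1, -1], linear=[[-0.0044, 0.015, 0], [-0.0044, 0.015, 0], [0, 0, 0]], turn=[0, 0, 0])

```text
clock: 12.55
tool_pos: [0.4989, -0.0552, 0.056]
eef_rot: [-3.141, -0.001, 1.853]
wrist_force: [0.6, -1.1, -1.4]
grip_width: 0.0152
gripper_force: 30.0
```

The force is gone, so the tip has dropped into the hole. I'll advance 1.5 mm to centre it and press down gently.

carry_out(claw=[-1, -1, -1, -1, -1], linear=[[-0.0053, 0.018, -0.01], [0, 0, -0.025], [0, 0, -0.025], [0, 0, -0.025], [0, 0, 0]], turn=[0, 0, 0, 0, 0])

```text
clock: 13.05
tool_pos: [0.4986, -0.0542, 0.0491]
eef_rot: [-3.141, -0.001, 1.852]
wrist_force: [-0.5, 0.1, -2.0]
grip_width: 0.0151
gripper_force: 30.0
```

carry_out(claw=[-1, -1, -1, -1, -1, -1], linear=[[0, 0, -0.04], [0, 0, -0.04], [0, 0, -0.04], [0, 0, -0.04], [0, 0, -0.04], [0, 0, 0]], turn=[0, 0, 0, 0, 0, 0])

```text
clock: 13.65
tool_pos: [0.4987, -0.0543, 0.0331]
eef_rot: [-3.141, -0.0, 1.852]
wrist_force: [0.2, -1.4, -2.2]
grip_width: 0.0151
gripper_force: 30.0
```

carry_out(claw=[-1, -1, -1, -1, -1], linear=[[0, 0, -0.035], [0, 0, -0.03], [0, 0, -0.02], [0, 0, -0.01], [0, 0, 0]], turn=[0, 0, 0, 0, 0])

```text
clock: 14.15
tool_pos: [0.4989, -0.0543, 0.026]
eef_rot: [-3.142, -0.0, 1.852]
wrist_force: [-0.5, -1.1, -0.7]
grip_width: 0.0152
gripper_force: 30.0
```

carry_out(claw=[-1, -0.3, -0.3, -0.3, -0.3, -0.3, -0.3, -0.3, -0.3], linear=[[0, 0, -0.008], [0, 0, 0], [0, 0, 0], [0, 0, 0], [0, 0, 0], [0, 0, 0], [0, 0, 0], [0, 0, 0], [0, 0, 0]], turn=[0, 0, 0, 0, 0, 0, 0, 0, 0])

```text
clock: 15.05
tool_pos: [0.499, -0.0543, 0.0254]
eef_rot: [3.142, -0.0, 1.852]
wrist_force: [-0.0, -0.2, 0.3]
grip_width: 0.0306
gripper_force: 0.0
```

carry_out(claw=[-0.3, -0.3, -0.3, -0.3, -0.3, -0.3, -0.3], linear=[[0, 0, 0.1], [0, 0, 0.25], [0, 0, 0.3], [0, 0, 0.4], [0, 0, 0.4], [0, 0, 0.4], [0, 0, 0]], turn=[0, 0, 0, 0, 0, 0, 0])

```text
clock: 15.75
tool_pos: [0.5014, -0.0542, 0.1782]
eef_rot: [3.135, 0.003, 1.853]
wrist_force: [0.0, -0.0, 0.0]
grip_width: 0.0306
gripper_force: 0.0
```

Run:
```python
from h import *
s=read_camera('scene');s=read_camera('scene'); S=sense(); print(S['tool_pos'],S['wrist_force'],S['grip_width'])
P=np.array([.4989,-.0543,0]); print([proj(s,P+[0,0,h])-[290,150] for h in(.053,.104)])
cv2.imwrite('pics/h.png',cv2.resize(s['image'][150:260,290:400],(600,600),interpolation=cv2.INTER_CUBIC))
```

```text
[ 0.4993099  -0.05435686  0.17415634] [-0.65723916 -0.67578782 -0.39653624] 0.030260794017481746
[array([40.78116595, 74.78918556]), array([41.10339282, 58.14226069])]
```

View pics/h.png

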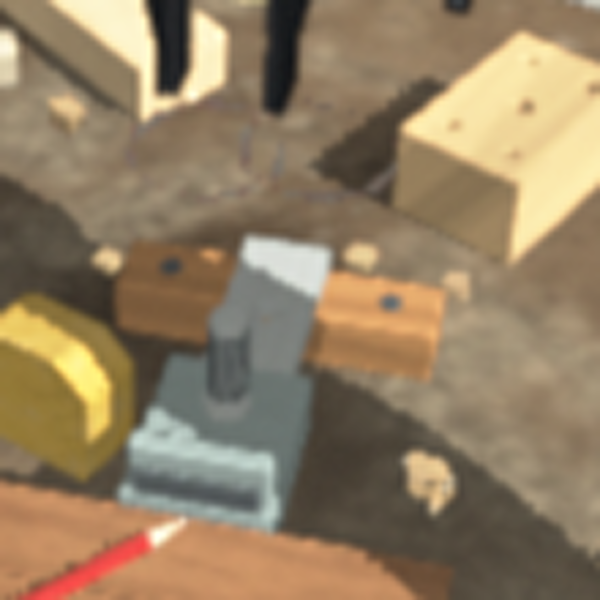

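The pin stands upright in the shoe with its collar down, base at about (229,405) and top at about (229,318), both matching the prediction. The fingers are clear and the tape hasn't moved.

```bash
python3 -c "
from cell import finish_job; print(finish_job())"
```

```text
the job is handed in; nothing more can be done
None
```

The job is handed in; no verdict came back. The last picture shows the pin upright in the shoe with its collar down and the tape measure not visibly moved, and the pin went down freely after dropping into the bar's hole about 42 mm along.

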